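Put the mixed-up sauce bottles back in their own cups

TASK

The squeeze bottles in the sauce rack have all been put back in the wrong cups. Swap them round, using the empty grey cup or a free patch of counter to park one meanwhile, so that every bottle ends standing fully down in the cup of its own colour; keep the bottles upright and leave the oregano jar behind the rack where it stands.

Things in the scene. Friction and masses are not known exactly. Their poses are not given: they have to be found in the camera images.
- bottle_red: Loose ketchup squeeze bottle, red, with a small white tip. Upright, rigid, about 0.26 kg: 50 mm diameter straight up to 91 mm above its foot, then shoulder, 40 mm cap (101 to 114 mm) and nozzle, 130 mm tall in all. Origin: centre of its underside, z up; its yaw means nothing. Starts in a cup of another colour.
- bottle_yellow: Loose mustard squeeze bottle, yellow, with a small white tip. Upright, rigid, about 0.26 kg: 50 mm diameter straight up to 91 mm above its foot, then shoulder, 40 mm cap (101 to 114 mm) and nozzle, 130 mm tall in all. Origin: centre of its underside, z up; its yaw means nothing. Starts in a cup of another colour.
- bottle_green: Loose herb sauce squeeze bottle, green, with a small white tip. Upright, rigid, about 0.26 kg: 50 mm diameter straight up to 91 mm above its foot, then shoulder, 40 mm cap (101 to 114 mm) and nozzle, 130 mm tall in all. Origin: centre of its underside, z up; its yaw means nothing. Starts in a cup of another colour.
- bottle_brown: Loose barbecue sauce squeeze bottle, dark chocolate brown, with a small white tip. Upright, rigid, about 0.26 kg: 50 mm diameter straight up to 91 mm above its foot, then shoulder, 40 mm cap (101 to 114 mm) and nozzle, 130 mm tall in all. Origin: centre of its underside, z up; its yaw means nothing. Starts in a cup of another colour.
- well_red: Red cup, home of the red bottle. One of 5 fixed cups in a row 92 mm apart, order varies, in a steel rack 104x476x53 mm. 42 mm high, bore 62 mm, mouth flared to 81 mm, rim 87 mm; floor 3 mm thick, so a bottle home has its origin 3 mm above the cup's. Origin: centre of the underside, 8 mm above the counter; z up, x to the rack's back (away from the robot), y along the row.
- well_yellow: Yellow cup, home of the yellow bottle. One of 5 fixed cups in a row 92 mm apart, order varies, in a steel rack 104x476x53 mm. 42 mm high, bore 62 mm, mouth flared to 81 mm, rim 87 mm; floor 3 mm thick, so a bottle home has its origin 3 mm above the cup's. Origin: centre of the underside, 8 mm above the counter; z up, x to the rack's back (away from the robot), y along the row.
- well_green: Green cup, home of the green bottle. One of 5 fixed cups in a row 92 mm apart, order varies, in a steel rack 104x476x53 mm. 42 mm high, bore 62 mm, mouth flared to 81 mm, rim 87 mm; floor 3 mm thick, so a bottle home has its origin 3 mm above the cup's. Origin: centre of the underside, 8 mm above the counter; z up, x to the rack's back (away from the robot), y along the row.
- well_brown: Dark chocolate brown cup, home of the brown bottle. One of 5 fixed cups in a row 92 mm apart, order varies, in a steel rack 104x476x53 mm. 42 mm high, bore 62 mm, mouth flared to 81 mm, rim 87 mm; floor 3 mm thick, so a bottle home has its origin 3 mm above the cup's. Origin: centre of the underside, 8 mm above the counter; z up, x to the rack's back (away from the robot), y along the row.
- well_spare: Plain grey cup, the spare place, empty at the start. One of 5 fixed cups in a row 92 mm apart, order varies, in a steel rack 104x476x53 mm. 42 mm high, bore 62 mm, mouth flared to 81 mm, rim 87 mm; floor 3 mm thick, so a bottle home has its origin 3 mm above the cup's. Origin: centre of the underside, 8 mm above the counter; z up, x to the rack's back (away from the robot), y along the row.
- oregano_jar: Bystander: loose spice jar with dark lid and green label, 44 mm diameter, 105 mm tall, standing upright behind the rack, its centre 125 to 140 mm behind the row's centre line. Origin: centre of its underside, z up. Not to be moved.
Not all that is in view belongs to the job. What is shaped like the bottle_red but blue is not meant.

How it is judged:
By the outcome, as a careful person would: the job done as asked, in the order asked, and still so for the second after the job is handed in, with the robot touching nothing.
It also fails if it takes over 128 s, if anything falls off the work surface, if the arm or the gripper's body presses on something with over 40 N, if the wrist force passes 120 N, or if a joint passes its speed limit or range.

ROBOT

A 6-joint arm with a two-finger parallel gripper is mounted at the origin on a cart in front of the work surface, level with it; the furniture and walls round the work are solid. World frame = base frame: x ahead of the robot, y to its left, z up, the work surface at z = 0. Lengths are in m, angles in degrees, forces in N, time in s.
With the tool pointing down it reaches from about 0.4 to 0.825 m from the base axis. Payload 7 kg.
Tool frame: the origin (TCP) lies at the very end of the fingers, on their centre line; the grasp point (between the pads) lies 19 mm behind it; z points along the fingers, y is the line along which they close (so a half turn about z gives the same grasp; the last joint's range is limited). The gripper opens to 88 mm and grips with 3 to 60 N. Pads are 19 mm wide; open, the fingers measure 130 mm over their backs; the gripper's body (78 mm by 193 mm) begins 47 mm behind the grasp point.
Start: joints at [88.7, 20.546, 0.682, 0, -70.136, -16.507], TCP at [0.206, 0.643, 0.227] pointing down, gripper open.
Joint ranges: [-176.03, 176.03], [-82.01, 121.73], [-58.28, 71.71], [-173.87, 95.51], [-174.79, -0.11], [-173.66, 173.66]. Speed limits (degrees/s): [136.94, 136.94, 172.46, 180, 180, 180].

INTERFACE

Orientations are given as [roll, pitch, yaw] about the fixed x, y, z axes, in that order (R = Rz(yaw) Ry(pitch) Rx(roll)).
In Python, from plant import get_obs, snapshot, camera_params, close_job, boxes_of, cut_out, landmark_of gives the robot as it stands.
- The arm moves only by the shell command python3 -m inch 'ROWS' [OPENING]. ROWS is text: rows parted by semicolons, each of 6 numbers parted by spaces: the shift along the tool's x, y, z in units of 30 cm (1.0 is 30 cm), then the turn, a rotation vector about the tool's x, y, z in units of pi rad (1.0 is pi rad). A call has 1 to 10 rows; each row is the pose to reach, as a shift and turn from the pose commanded when the call began, along the tool's axes at that moment, turning the shorter way round; what a row does not reach only later rows make up. A row lasts 1/12 s, in which the tool goes at most 41.7 mm and 7.16 degrees, less where a joint would pass 70% of its speed; a pose out of reach is approached as far as the arm can. A call with a number of a shift or a turn outside -1 to 1 is refused whole. A call with a gripper value outside its range is refused whole. OPENING is the closure, from -1 (fully open) to 1 (shut), set as the call begins (- or left out, the last holds). The fingers move at their own pace and stop on an object; the grip force is fixed at half the most. Time passes only in rows, so rows that repeat a pose let the fingers close. It gives the time, the measured TCP pose, the force, the opening and the grip force at its end, in the units of the state.
- get_obs(): the state, without advancing time (a new reading comes with each control period).
- snapshot(name): name is "scene" or "top"; returns the picture (400x640x3 uint8, red, green, blue); there is no depth.
- camera_params(name): a dict with "mtx" (3x3 intrinsics, pixels), "rvec" (rotation vector, rad) and "tvec" (3), from world to camera coordinates, as OpenCV has them. Camera axes: x right, y down, z forward; pixel columns grow to the right and rows downward; lengths in m; the calibration is good to about 2 mm. A picture is of the moment at which its call begins. camera_params takes no time and is no camera call.
- close_job(): hands the job in; it is judged then, once.
Trained networks look in the newest picture that a camera, given by its name, has taken for a name from the list of things; names that differ only in an ending like _2 or _b are one class to them, and where a whole thing is asked for, a point or a joint stands for the part that bears it (a point fixed in the world has none). Each returns a list of dicts, best first, with "p" (0 to 1); they miss things now and then, are a little off and sometimes report something else, mostly with a low value. They report only what shows in the picture. A call takes as long as a camera call. They do not tell look-alikes from the thing itself.
- boxes_of(camera, thing): "rect" ([left, top, width, height] in pixels, round what is visible of it).
- cut_out(camera, thing): "pixels" (400x640 bool, what is visible of it) and "rect" ([left, top, width, height] in pixels, round what is visible of it).
- landmark_of(camera, thing): "uv" ([column, row] in pixels: a listed point, or the origin of a listed thing).
The state is a dict: "clock": time; "joint_pos": joint angles; "qvel": joint speeds; "tau": joint torques, N m; "tool_pos": TCP position; "orientation": TCP orientation; "force": force on the tool from outside, world axes, zero at the start; "moment": the same for the moment, N m; "opening": finger opening in m; "gripper_force": force on a finger pad.
Only numpy, scipy, OpenCV 4.12 (cv2) and the standard library are available. Lean on these libraries where they do the work, as an engineer would, in place of code of your own. Each camera call takes 0.05 s, during which the arm holds its last target. There are 200 camera calls.

## Working session

There is one attempt and no reset: what is moved stays moved. The work goes in short steps, Python scripts to look and compute and a shell command to move; the robot and the scene stay as the last step left them, time stands still between calls to the robot, and variables do not carry over. Pictures are saved under pics/ and viewed, at most 14 in all, crops included, and the job is handed in when it is done.

```bash
mkdir -p pics; ls
python3 - <<'E'
from plant import *
import cv2,numpy as np
o=get_obs();print(o['clock'],o['tool_pos'],o['orientation'],o['opening'],o['gripper_force'])
for c in('scene','top'):
    cv2.imwrite(f'pics/{c}0.png',cv2.cvtColor(snapshot(c),cv2.COLOR_RGB2BGR))
    p=camera_params(c);R=cv2.Rodrigues(np.array(p['rvec'],float))[0];print(c,np.array(p['mtx']).tolist(),(-R.T@np.array(p['tvec']).reshape(3)).round(3),R[2].round(2))
E
```

```text
pics
0.0 [0.20629123 0.64219854 0.2256244 ] [ 1.79905613e+02 -6.90507122e-03 -1.78125239e+01] 0.08740560748515348 0.0
scene [[421.8238786849133, 0.0, 318.6203883503699], [0.0, 421.8238786849133, 201.5567084867107], [0.0, 0.0, 1.0]] [-0.146  0.487  0.621] [ 0.69 -0.43 -0.58]
top [[384.1602185018583, 0.0, 323.0744941130942], [0.0, 384.1602185018583, 203.93286398702855], [0.0, 0.0, 1.0]] [0.409 0.053 0.917] [ 0.14 -0.   -0.99]
```

View pics/scene0.png

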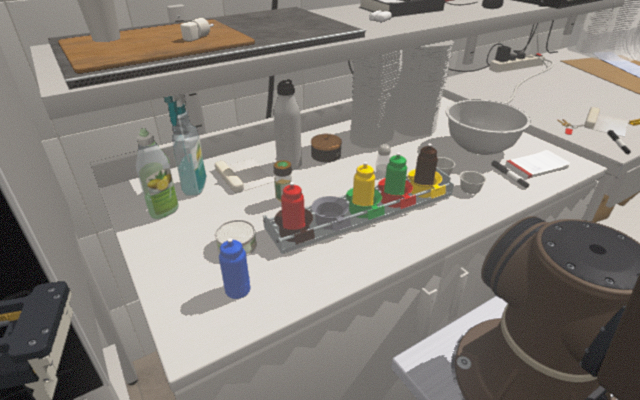

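View pics/top0.png

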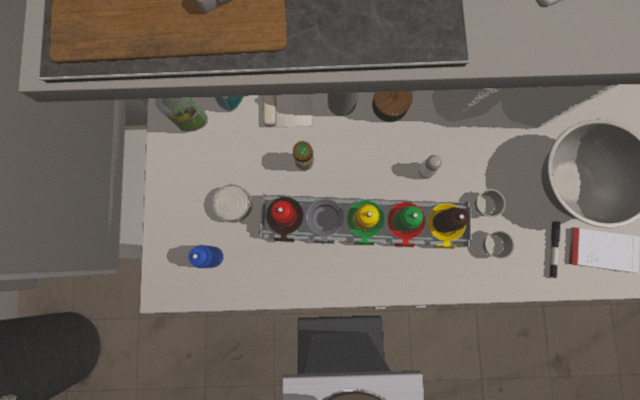

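The scene view shows the rack's cups from left to right: brown, holding the red bottle (292,210); grey, empty (330,210); green, holding yellow (364,190); red, holding green (397,177); and yellow, holding brown (427,168). The blue look-alike stands apart at (235,268), and the jar is at (283,180). The top view agrees: red (284,212), yellow (368,217), green (408,217), brown (455,217), jar (303,155), blue (205,256).

```bash
cat > h.py <<'E'
from plant import *
import cv2,numpy as np
def P(c):
    p=camera_params(c);R=cv2.Rodrigues(np.array(p['rvec'],float))[0]
    return np.array(p['mtx'],float),R,np.array(p['tvec'],float).reshape(3)
def ray(c,uv):
    K,R,t=P(c);d=R.T@np.linalg.solve(K,[*uv,1.]);return -R.T@t,d/np.linalg.norm(d)
def atz(c,uv,z):
    o,d=ray(c,uv);return o+d*(z-o[2])/d[2]
def tri(uvs):
    A=np.zeros((3,3));b=np.zeros(3)
    for c,uv in uvs.items():
        o,d=ray(c,uv);M=np.eye(3)-np.outer(d,d);A+=M;b+=M@o
    X=np.linalg.solve(A,b)
    return X,max(np.linalg.norm(np.cross(X-ray(c,uv)[0],ray(c,uv)[1])) for c,uv in uvs.items())
E
python3 - <<'E'
from h import *
snapshot('scene');snapshot('top')
for n in ['bottle_red','bottle_yellow','bottle_green','bottle_brown','well_red','well_yellow','well_green','well_brown','well_spare','oregano_jar']:
    r={c:landmark_of(c,n)[:3] for c in('scene','top')}
    print(n,{c:[(np.round(q['uv'],1).tolist(),round(q['p'],2)) for q in v] for c,v in r.items()})
    if all(r.values()):
        X,e=tri({c:v[0]['uv'] for c,v in r.items()});print('   ',X.round(4),'miss',round(e,4))
E
python3 - <<'E'
from h import *
im=snapshot('top')[180:260,250:480];cv2.imwrite('pics/crop1.png',cv2.cvtColor(cv2.resize(im,None,fx=3.4,fy=3.4,interpolation=2),cv2.COLOR_RGB2BGR))
E
```

```text
bottle_red {'scene': [([293.1, 230.8], 0.79), ([237.8, 288.4], 0.56)], 'top': [([289.5, 216.8], 0.92), ([211.1, 257.4], 0.82)]}
    [0.5171 0.1384 0.0065] miss 0.0055
bottle_yellow {'scene': [([363.3, 208.5], 0.61)], 'top': [([363.4, 217.3], 0.89)]}
    [ 0.5061 -0.0438  0.0068] miss 0.0021
bottle_green {'scene': [([393.3, 197.0], 0.92), ([396.1, 196.4], 0.2)], 'top': [([400.6, 222.6], 0.69), ([440.8, 224.1], 0.6)]}
    [ 0.4909 -0.1274  0.0192] miss 0.0
bottle_brown {'scene': [([421.2, 184.5], 0.63)], 'top': [([439.0, 221.1], 0.75)]}
    [ 0.49   -0.2167  0.0261] miss 0.0016
well_red {'scene': [([396.1, 196.3], 0.87)], 'top': [([402.7, 222.8], 0.87)]}
    [ 0.4893 -0.1332  0.0202] miss 0.0014
well_yellow {'scene': [([418.7, 190.7], 0.66), ([329.0, 218.7], 0.45)], 'top': [([439.9, 222.5], 0.76)]}
    [ 0.492  -0.221   0.0044] miss 0.0036
well_green {'scene': [([366.0, 209.8], 0.83)], 'top': [([364.2, 220.2], 0.9), ([364.9, 219.0], 0.54)]}
    [ 0.4987 -0.0458  0.0067] miss 0.0027
well_brown {'scene': [([293.2, 235.2], 0.55)], 'top': [([286.0, 218.1], 0.63)]}
    [ 5.130e-01  1.446e-01 -4.000e-04] miss 0.002
well_spare {'scene': [([392.6, 199.6], 0.74), ([327.8, 217.2], 0.7), ([294.6, 233.6], 0.23)], 'top': [([325.0, 216.5], 0.79)]}
    [0.4519 0.0041 0.1011] miss 0.067
oregano_jar {'scene': [([283.1, 200.2], 0.93)], 'top': [([304.6, 161.3], 0.93)]}
    [ 0.6528  0.0969 -0.0041] miss 0.002
```

View pics/crop1.png

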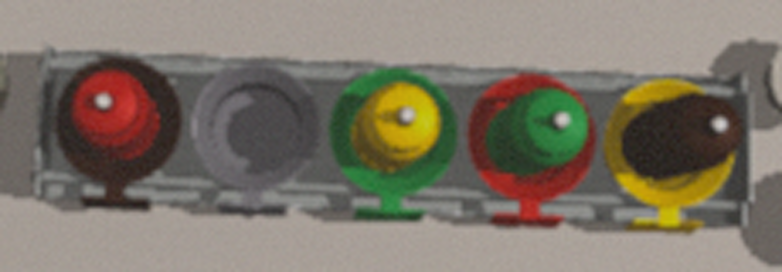

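The crop confirms four bottles in wrong cups: red in brown, yellow in green, green in red, brown in yellow, with grey empty. None of them is blue; the blue look-alike stands outside the rack. Rim centres in the crop are near (120,119), (257,124), (393,131), (532,136) and (670,139), and the tips near (102,100), (406,115), (562,119) and (719,124).

Run:
```python
from h import *
f=lambda c:np.array([c[0]/3.4+250-.35,c[1]/3.4+180-.35])
rims={'brown':(120,119),'spare':(257,124),'green':(393,131),'red':(532,136),'yellow':(670,139)}
pts=np.array([atz('top',f(v),.05)[:2] for v in rims.values()]);print(pts.round(4),np.linalg.norm(np.diff(pts,axis=0),axis=1).round(4))
c=pts.mean(0);k=np.arange(-2,3);d=(k[:,None]*(pts-c)).sum(0);yaw=np.degrees(np.arctan2(d[0],-d[1]))
u=d/np.linalg.norm(d);print('centre',c,'yaw',yaw);fit=c+np.outer(k*.092,u);print('fit',dict(zip(rims,fit.round(4).tolist())))
def white(c,uv,w=6):
    im=snapshot(c).astype(float);u,v=np.round(uv).astype(int);s=im[v-w:v+w+1,u-w:u+w+1]
    m=np.clip(s.min(2)-0.6*s.min(2).max(),0,None);yy,xx=np.mgrid[v-w:v+w+1,u-w:u+w+1];return np.array([(m*xx).sum(),(m*yy).sum()])/m.sum()
im=snapshot('scene')
for n,t,g in [('red',(102,100),0),('yellow',(406,115),2),('green',(562,119),3),('brown',(719,124),4)]:
    a=white('top',f(t));X=atz('top',a,.139)
    K,R,T=P('scene');p=K@(R@X+T);p=p[:2]/p[2]
    b=white('scene',p);Y,e=tri({'top':a,'scene':b})
    print(n,a.round(1),'top@.139',X.round(4),'pred',p.round(1),'found',b.round(1),'tri',Y.round(4),round(e,4),'off cup',(X[:2]-fit[g]).round(4))
j=atz('top',np.array([304.6,161.3]),0);print('jar',j.round(3))
cr=im[140:250,260:460];cv2.imwrite('pics/crop2.png',cv2.cvtColor(cv2.resize(cr,None,fx=4,fy=4,interpolation=2),cv2.COLOR_RGB2BGR))
```

```text
[[ 0.5142  0.1403]
 [ 0.5081  0.0488]
 [ 0.5006 -0.0417]
 [ 0.4944 -0.1341]
 [ 0.4896 -0.2258]] [0.0917 0.0908 0.0926 0.0918]
centre [ 0.5013801  -0.04250928] yaw -3.924887061227872
fit {'brown': [0.514, 0.1411], 'spare': [0.5077, 0.0493], 'green': [0.5014, -0.0425], 'red': [0.4951, -0.1343], 'yellow': [0.4888, -0.2261]}
red [280.  209.2] top@.139 [0.515  0.1413 0.139 ] pred [292.7 183.2] found [295.  180.5] tri [0.5128 0.1388 0.1465] 0.002 off cup [0.001  0.0002]
yellow [369.5 213.2] top@.139 [ 0.5011 -0.0411  0.139 ] pred [366.3 162.9] found [366.3 160.5] tri [ 0.5003 -0.0402  0.1459] 0.0001 off cup [-0.0003  0.0014]
green [415.1 214.6] top@.139 [ 0.4954 -0.1338  0.139 ] pred [399.3 153.3] found [399.4 150.9] tri [ 0.4946 -0.132   0.1465] 0.0 off cup [0.0003 0.0005]
brown [461.5 216.2] top@.139 [ 0.4894 -0.2278  0.139 ] pred [430.6 144.4] found [428.2 140.4] tri [ 0.4897 -0.2212  0.1517] 0.0026 off cup [ 0.0006 -0.0017]
jar [0.651 0.095 0.   ]
```

View pics/crop2.png

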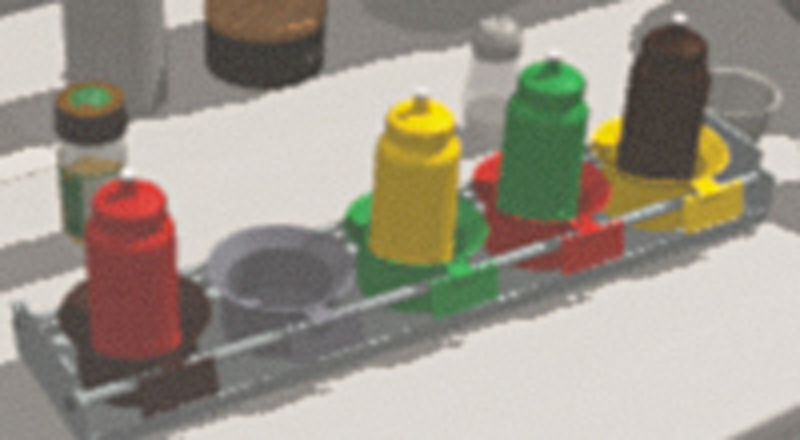

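```bash
cat >> h.py <<'E'
from scipy.spatial.transform import Rotation as Ro
CUP=dict(brown=(.514,.1411),spare=(.5077,.0493),green=(.5014,-.0425),red=(.4951,-.1343),yellow=(.4888,-.2261))
def to(x,y,z,yaw=-93.9):
    o=get_obs();R=Ro.from_euler('xyz',o['orientation'],degrees=True);p=np.array(o['tool_pos'])
    s=R.inv().apply(np.array([x,y,z])-p)/.3;w=(R.inv()*Ro.from_euler('xyz',[180,0,yaw],degrees=True)).as_rotvec()/np.pi
    print('clock',round(o['clock'],2),'pos',p.round(4),'rpy',np.round(o['orientation'],1),'F',np.round(o['force'],1),'open',round(o['opening'],4),'grip',round(o['gripper_force'],1))
    print('shift',s.round(4),'turn',w.round(4),'rows',np.ceil(max(np.linalg.norm(s)*300/41.7,np.linalg.norm(w)*180/7.16)))
E
python3 -c "
from h import *
to(.36,.392,.24,-56)
to(*CUP['brown'],.24)"
```

```text
clock 1.7 pos [0.2065 0.6426 0.2266] rpy [180.   -0.  -17.8] F [0.7 0.4 0.5] open 0.0876 grip 0.0
shift [ 0.7428  0.6388 -0.0448] turn [ 0.     -0.      0.2122] rows 8.0
clock 1.7 pos [0.2065 0.6426 0.2266] rpy [180.   -0.  -17.8] F [0.7 0.4 0.5] open 0.0876 grip 0.0
shift [ 1.4873  1.2781 -0.0447] turn [ 0.     -0.      0.4227] rows 15.0
```

```bash
python3 -m inch '.743 .639 -.045 0 0 .212;.743 .639 -.045 0 0 .212;.743 .639 -.045 0 0 .212;.743 .639 -.045 0 0 .212;.743 .639 -.045 0 0 .212;.743 .639 -.045 0 0 .212;.743 .639 -.045 0 0 .212;.743 .639 -.045 0 0 .212;.743 .639 -.045 0 0 .212' -1
python3 -c "
from h import *
to(*CUP['brown'],.24)"
```

```text
clock: 2.45
tool_pos: [0.3612, 0.3902, 0.2409]
orientation: [-179.9, 0.0, -56.1]
force: [-0.6, 0.1, 0.5]
opening: 0.0878
gripper_force: 0.0
clock 2.45 pos [0.3612 0.3902 0.2409] rpy [-179.9    0.   -56.1] F [-0.6  0.1  0.5] open 0.0878 grip 0.0
shift [0.9734 0.0396 0.0022] turn [-0.0003  0.0004  0.2098] rows 8.0
```

```bash
python3 -m inch '.973 .04 .002 0 0 .21;.973 .04 .002 0 0 .21;.973 .04 .002 0 0 .21;.973 .04 .002 0 0 .21;.973 .04 .002 0 0 .21;.973 .04 .002 0 0 .21;.973 .04 .002 0 0 .21;.973 .04 .002 0 0 .21;.973 .04 .002 0 0 .21;.973 .04 .002 0 0 .21'
python3 -c "
from h import *
to(*CUP['brown'],.082)
cv2.imwrite('pics/t1.png',cv2.cvtColor(snapshot('scene'),cv2.COLOR_RGB2BGR))"
```

```text
clock: 3.28
tool_pos: [0.5136, 0.1439, 0.2392]
orientation: [180.0, -0.0, -93.8]
force: [-0.3, 0.2, -0.2]
opening: 0.0876
gripper_force: 0.0
clock 3.28 pos [0.5136 0.1439 0.2392] rpy [180.   -0.  -93.8] F [-0.3  0.2 -0.2] open 0.0876 grip 0.0
shift [ 0.0093 -0.0022  0.5239] turn [ 0.0001 -0.      0.0006] rows 4.0
```

View pics/t1.png

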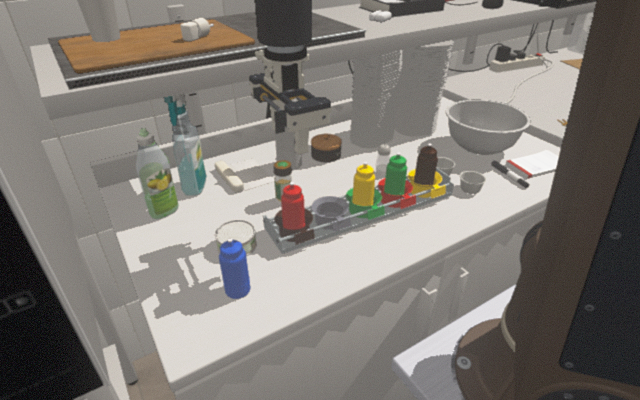

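The gripper hangs above the red bottle (fingers near (265–325, 100), bottle (292,205)), with its closing line across the row. I'm descending.

```bash
python3 -m inch '.009 -.002 .13 0 0 0;.009 -.002 .25 0 0 0;.009 -.002 .36 0 0 0;.009 -.002 .44 0 0 0;.009 -.002 .50 0 0 0;.009 -.002 .524 0 0 0;.009 -.002 .524 0 0 0;.009 -.002 .524 0 0 0'
python3 -m inch '0 0 0 0 0 0;0 0 0 0 0 0;0 0 0 0 0 0;0 0 0 0 0 0;0 0 0 0 0 0;0 0 0 0 0 0;0 0 0 0 0 0;0 0 0 0 0 0' 1
```

```text
clock: 4.0
tool_pos: [0.514, 0.1418, 0.0829]
orientation: [-180.0, -0.0, -93.6]
force: [-0.4, 0.2, 0.2]
opening: 0.0875
gripper_force: 0.0
clock: 4.67
tool_pos: [0.5143, 0.1407, 0.0826]
orientation: [-180.0, 0.0, -93.8]
force: [0.6, 0.2, 2.5]
opening: 0.0492
gripper_force: 30.0
```

```bash
python3 -m inch '0 0 -.06 0 0 0;0 0 -.15 0 0 0;0 0 -.26 0 0 0;0 0 -.38 0 0 0;0 0 -.48 0 0 0;0 0 -.533 0 0 0;0 0 -.533 0 0 0;0 0 -.533 0 0 0'
python3 -c "
from h import *
to(*CUP['spare'],.24)"
```

```text
clock: 5.33
tool_pos: [0.5135, 0.1407, 0.242]
orientation: [180.0, 0.1, -93.8]
force: [-0.7, -0.2, -4.3]
opening: 0.0491
gripper_force: 30.0
clock 5.33 pos [0.5135 0.1407 0.242 ] rpy [ 1.80e+02  1.00e-01 -9.38e+01] F [-0.7 -0.2 -4.3] open 0.0491 grip 30.0
shift [ 0.3052 -0.0008  0.0065] turn [0.     0.0003 0.0006] rows 3.0
```

```bash
python3 -m inch '.06 0 0 0 0 0;.15 0 0 0 0 0;.24 0 0 0 0 0;.29 0 0 0 0 0;.305 0 0 0 0 0;.305 0 0 0 0 0;.305 0 0 0 0 0;.305 0 0 0 0 0'
python3 -c "
from h import *
to(*CUP['spare'],.084)"
```

```text
clock: 6.0
tool_pos: [0.5077, 0.0498, 0.2413]
orientation: [179.9, -0.0, -93.8]
force: [0.3, -0.1, -3.9]
opening: 0.0493
gripper_force: 30.0
clock 6.0 pos [0.5077 0.0498 0.2413] rpy [179.9  -0.  -93.8] F [ 0.3 -0.1 -3.9] open 0.0493 grip 30.0
shift [ 0.0016 -0.0008  0.5244] turn [ 0.0004 -0.0001  0.0008] rows 4.0
```

```bash
python3 -m inch '.002 -.001 .08 0 0 0;.002 -.001 .18 0 0 0;.002 -.001 .28 0 0 0;.002 -.001 .37 0 0 0;.002 -.001 .44 0 0 0;.002 -.001 .49 0 0 0;.002 -.001 .515 0 0 0;.002 -.001 .525 0 0 0;.002 -.001 .525 0 0 0;.002 -.001 .525 0 0 0'
python3 -c "
from h import *
to(*CUP['spare'],.0825)"
```

```text
clock: 6.83
tool_pos: [0.5088, 0.0492, 0.0854]
orientation: [-179.9, 0.0, -93.7]
force: [0.4, -0.1, -2.3]
opening: 0.0493
gripper_force: 30.0
clock 6.83 pos [0.5088 0.0492 0.0854] rpy [-179.9    0.   -93.7] F [ 0.4 -0.1 -2.3] open 0.0493 grip 30.0
shift [-0.      0.0038  0.0098] turn [-0.0004  0.0001  0.001 ] rows 1.0
```

```bash
python3 -m inch '0 0 .004 0 0 0;0 0 .007 0 0 0;0 0 .007 0 0 0;0 0 .007 0 0 0'
python3 -m inch '0 0 0 0 0 0;0 0 0 0 0 0;0 0 0 0 0 0;0 0 0 0 0 0;0 0 0 0 0 0;0 0 0 0 0 0' -1
python3 -c "
from h import *
to(*CUP['spare'],.24)"
```

```text
clock: 7.17
tool_pos: [0.5083, 0.0487, 0.083]
orientation: [-180.0, 0.0, -93.8]
force: [1.2, -1.1, -3.2]
opening: 0.0494
gripper_force: 30.0
clock: 7.67
tool_pos: [0.5082, 0.0487, 0.0827]
orientation: [-180.0, 0.0, -93.8]
force: [-0.4, -0.6, -0.4]
opening: 0.0833
gripper_force: 0.0
clock 7.67 pos [0.5082 0.0487 0.0827] rpy [-180.     0.   -93.8] F [-0.4 -0.6 -0.4] open 0.0833 grip 0.0
shift [-0.0019  0.0017 -0.5245] turn [-0.      0.      0.0007] rows 4.0
```

```bash
python3 -m inch '0 0 -.04 0 0 0;0 0 -.12 0 0 0;0 0 -.24 0 0 0;0 0 -.36 0 0 0;0 0 -.47 0 0 0;0 0 -.525 0 0 0;0 0 -.525 0 0 0' -1
python3 -m inch '.08 0 0 0 0 0;.2 0 0 0 0 0;.33 0 0 0 0 0;.46 0 0 0 0 0;.59 0 0 0 0 0;.72 0 0 0 0 0;.84 0 0 0 0 0;.9 0 0 0 0 0;.92 0 0 0 0 0;.92 0 0 0 0 0'
python3 -c "
from h import *
to(.4888,-.2268,.082)
cv2.imwrite('pics/t2.png',cv2.cvtColor(snapshot('scene'),cv2.COLOR_RGB2BGR))"
```

```text
clock: 8.25
tool_pos: [0.5103, 0.0492, 0.2448]
orientation: [-179.6, 0.2, -93.7]
force: [0.9, -0.4, -0.4]
opening: 0.0876
gripper_force: 0.0
clock: 9.08
tool_pos: [0.4893, -0.228, 0.2392]
orientation: [179.9, 0.0, -93.9]
force: [-0.5, 0.5, -0.5]
opening: 0.0878
gripper_force: 0.0
clock 9.08 pos [ 0.4893 -0.228   0.2392] rpy [179.9   0.  -93.9] F [-0.5  0.5 -0.5] open 0.0878 grip 0.0
shift [-0.0036  0.0013  0.5239] turn [ 0.0005  0.     -0.0001] rows 4.0
```

View pics/t2.png

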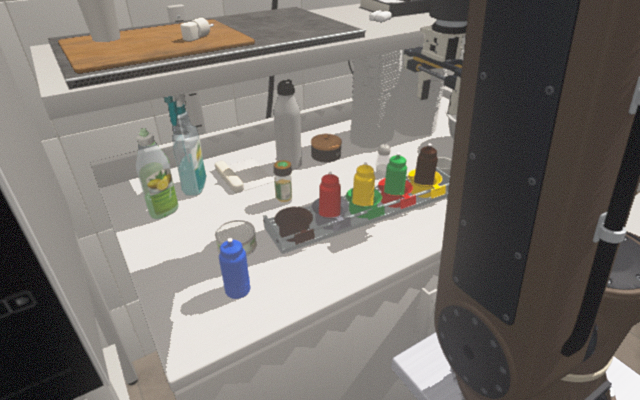

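Red now stands in the grey cup (330,195), and the brown cup (293,220) is empty. The gripper is over the brown bottle (427,165), so I'll grasp that one, then lift.

```bash
python3 -m inch '-.003 .001 .13 0 0 0;-.003 .001 .25 0 0 0;-.003 .001 .36 0 0 0;-.003 .001 .44 0 0 0;-.003 .001 .50 0 0 0;-.003 .001 .523 0 0 0;-.003 .001 .523 0 0 0;-.003 .001 .523 0 0 0'
python3 -m inch '0 0 0 0 0 0;0 0 0 0 0 0;0 0 0 0 0 0;0 0 0 0 0 0;0 0 0 0 0 0;0 0 0 0 0 0;0 0 0 0 0 0;0 0 0 0 0 0' 1
python3 -m inch '0 0 -.06 0 0 0;0 0 -.15 0 0 0;0 0 -.26 0 0 0;0 0 -.38 0 0 0;0 0 -.48 0 0 0;0 0 -.533 0 0 0;0 0 -.533 0 0 0;0 0 -.533 0 0 0'
python3 -c "
from h import *
to(*CUP['brown'],.24)"
```

```text
clock: 9.8
tool_pos: [0.4904, -0.2251, 0.0838]
orientation: [-180.0, -0.0, -93.7]
force: [-0.0, 0.8, 1.1]
opening: 0.0872
gripper_force: 0.0
clock: 10.47
tool_pos: [0.49, -0.2259, 0.0834]
orientation: [-180.0, -0.0, -93.8]
force: [0.1, -0.3, 1.2]
opening: 0.0488
gripper_force: 30.0
clock: 11.13
tool_pos: [0.4895, -0.2255, 0.2428]
orientation: [-180.0, 0.0, -93.8]
force: [0.3, 0.9, -3.8]
opening: 0.0492
gripper_force: 30.0
clock 11.13 pos [ 0.4895 -0.2255  0.2428] rpy [-180.     0.   -93.8] F [ 0.3  0.9 -3.8] open 0.0492 grip 30.0
shift [-1.2247e+00 -8.0000e-04  1.0200e-02] turn [-0.0001  0.0003  0.0006] rows 9.0
```

```bash
python3 -m inch '-.06 0 0 0 0 0;-.15 0 0 0 0 0;-.26 0 0 0 0 0;-.38 0 0 0 0 0;-.5 0 0 0 0 0;-.62 0 0 0 0 0;-.74 0 0 0 0 0;-.84 0 0 0 0 0;-.9 0 0 0 0 0;-.9 0 0 0 0 0'
python3 -m inch '-.08 0 0 0 0 0;-.18 0 0 0 0 0;-.27 0 0 0 0 0;-.32 0 0 0 0 0;-.325 0 0 0 0 0;-.325 0 0 0 0 0;-.325 0 0 0 0 0'
python3 -c "
from h import *
to(*CUP['brown'],.083)"
```

```text
clock: 11.97
tool_pos: [0.5066, 0.0465, 0.2404]
orientation: [179.8, -0.0, -93.6]
force: [0.4, 0.0, -4.5]
opening: 0.0491
gripper_force: 30.0
clock: 12.55
tool_pos: [0.5132, 0.1401, 0.2417]
orientation: [179.9, -0.1, -93.8]
force: [-0.6, -0.6, -4.1]
opening: 0.0492
gripper_force: 30.0
clock 12.55 pos [0.5132 0.1401 0.2417] rpy [ 1.799e+02 -1.000e-01 -9.380e+01] F [-0.6 -0.6 -4.1] open 0.0492 grip 30.0
shift [-0.0042 -0.0037  0.5291] turn [ 0.0007 -0.0005  0.0008] rows 4.0
```

```bash
python3 -m inch '-.004 -.003 .08 0 0 0;-.004 -.003 .18 0 0 0;-.004 -.003 .28 0 0 0;-.004 -.003 .37 0 0 0;-.004 -.003 .44 0 0 0;-.004 -.003 .49 0 0 0;-.004 -.003 .515 0 0 0;-.004 -.003 .526 0 0 0;-.004 -.003 .526 0 0 0;-.004 -.003 .526 0 0 0'
python3 -c "
from h import *
to(*CUP['brown'],.0835)"
```

```text
clock: 13.38
tool_pos: [0.5155, 0.142, 0.0861]
orientation: [-179.9, 0.0, -93.8]
force: [0.2, 0.1, -3.1]
opening: 0.0495
gripper_force: 30.0
clock 13.38 pos [0.5155 0.142  0.0861] rpy [-179.9    0.   -93.8] F [ 0.2  0.1 -3.1] open 0.0495 grip 30.0
shift [0.0032 0.0047 0.0087] turn [-0.0003  0.0002  0.0007] rows 1.0
```

```bash
python3 -m inch '0 0 .004 0 0 0;0 0 .007 0 0 0;0 0 .007 0 0 0;0 0 .007 0 0 0'
python3 -m inch '0 0 0 0 0 0;0 0 0 0 0 0;0 0 0 0 0 0;0 0 0 0 0 0;0 0 0 0 0 0;0 0 0 0 0 0' -1
python3 -m inch '0 0 -.04 0 0 0;0 0 -.12 0 0 0;0 0 -.24 0 0 0;0 0 -.36 0 0 0;0 0 -.47 0 0 0;0 0 -.525 0 0 0;0 0 -.525 0 0 0'
python3 -m inch '.08 0 0 0 0 0;.2 0 0 0 0 0;.33 0 0 0 0 0;.46 0 0 0 0 0;.56 0 0 0 0 0;.6 0 0 0 0 0;.61 0 0 0 0 0;.61 0 0 0 0 0;.61 0 0 0 0 0'
python3 -c "
from h import *
to(.5012,-.0418,.082)
cv2.imwrite('pics/t3.png',cv2.cvtColor(snapshot('scene'),cv2.COLOR_RGB2BGR))"
```

```text
clock: 13.72
tool_pos: [0.515, 0.1422, 0.0836]
orientation: [-180.0, 0.0, -93.8]
force: [-0.7, -0.1, -3.8]
opening: 0.049
gripper_force: 30.0
clock: 14.22
tool_pos: [0.515, 0.1421, 0.0833]
orientation: [-180.0, 0.0, -93.8]
force: [0.5, -0.5, 0.1]
opening: 0.0831
gripper_force: 0.0
clock: 14.8
tool_pos: [0.517, 0.1429, 0.2456]
orientation: [-179.6, 0.2, -93.7]
force: [0.8, -0.5, -1.1]
opening: 0.0877
gripper_force: 0.0
clock: 15.55
tool_pos: [0.5029, -0.0401, 0.2404]
orientation: [180.0, 0.0, -93.8]
force: [0.2, -0.3, -0.5]
opening: 0.0876
gripper_force: 0.0
clock 15.55 pos [ 0.5029 -0.0401  0.2404] rpy [180.    0.  -93.8] F [ 0.2 -0.3 -0.5] open 0.0876 grip 0.0
shift [0.0059 0.0052 0.5279] turn [0.0001 0.     0.0007] rows 4.0
```

View pics/t3.png

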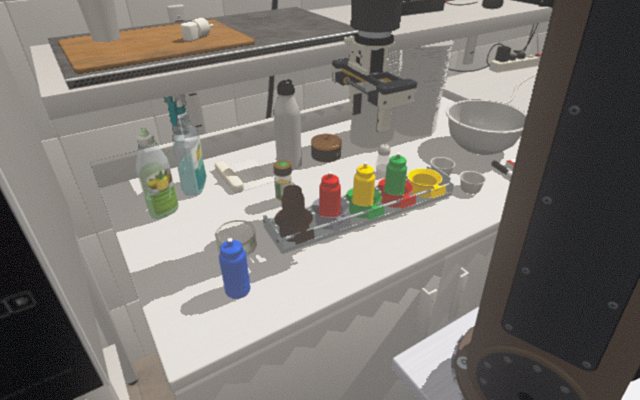

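Brown is home in its brown cup (293,212). The yellow cup (425,180) is empty, and the gripper is above yellow (364,188). Yellow goes to the yellow cup next.

```bash
python3 -m inch '.005 .005 .13 0 0 0;.005 .005 .25 0 0 0;.005 .005 .36 0 0 0;.005 .005 .44 0 0 0;.005 .005 .50 0 0 0;.005 .005 .526 0 0 0;.005 .005 .526 0 0 0;.005 .005 .526 0 0 0'
python3 -m inch '0 0 0 0 0 0;0 0 0 0 0 0;0 0 0 0 0 0;0 0 0 0 0 0;0 0 0 0 0 0;0 0 0 0 0 0;0 0 0 0 0 0;0 0 0 0 0 0' 1
python3 -m inch '0 0 -.06 0 0 0;0 0 -.15 0 0 0;0 0 -.26 0 0 0;0 0 -.38 0 0 0;0 0 -.48 0 0 0;0 0 -.533 0 0 0;0 0 -.533 0 0 0;0 0 -.533 0 0 0'
python3 -m inch '.06 0 0 0 0 0;.15 0 0 0 0 0;.26 0 0 0 0 0;.38 0 0 0 0 0;.49 0 0 0 0 0;.57 0 0 0 0 0;.61 0 0 0 0 0;.613 0 0 0 0 0;.613 0 0 0 0 0;.613 0 0 0 0 0'
python3 -c "
from h import *
to(*CUP['yellow'],.083)"
```

```text
clock: 16.27
tool_pos: [0.5018, -0.0413, 0.0833]
orientation: [-180.0, -0.0, -93.7]
force: [0.2, 0.7, 0.7]
opening: 0.0878
gripper_force: 0.0
clock: 16.93
tool_pos: [0.5015, -0.042, 0.0831]
orientation: [-180.0, 0.0, -93.8]
force: [-0.2, 0.7, 1.8]
opening: 0.0491
gripper_force: 30.0
clock: 17.6
tool_pos: [0.501, -0.0418, 0.2427]
orientation: [-180.0, 0.1, -93.8]
force: [0.3, -0.1, -2.9]
opening: 0.0494
gripper_force: 30.0
clock: 18.43
tool_pos: [0.4888, -0.2248, 0.2416]
orientation: [179.9, 0.0, -93.8]
force: [-0.3, -0.4, -3.5]
opening: 0.0495
gripper_force: 30.0
clock 18.43 pos [ 0.4888 -0.2248  0.2416] rpy [179.9   0.  -93.8] F [-0.3 -0.4 -3.5] open 0.0495 grip 30.0
shift [ 0.0047 -0.0014  0.5288] turn [0.0006 0.0002 0.0007] rows 4.0
```

```bash
python3 -m inch '.004 -.001 .08 0 0 0;.004 -.001 .18 0 0 0;.004 -.001 .28 0 0 0;.004 -.001 .37 0 0 0;.004 -.001 .44 0 0 0;.004 -.001 .49 0 0 0;.004 -.001 .515 0 0 0;.004 -.001 .526 0 0 0;.004 -.001 .526 0 0 0;.004 -.001 .526 0 0 0'
python3 -m inch '0 0 .004 0 0 0;0 0 .006 0 0 0;0 0 .006 0 0 0;0 0 .006 0 0 0'
python3 -c "
from h import *
to(*CUP['yellow'],.0835)"
```

```text
clock: 19.27
tool_pos: [0.4902, -0.2264, 0.0859]
orientation: [-179.9, -0.0, -93.7]
force: [-0.2, 1.4, -2.4]
opening: 0.0492
gripper_force: 30.0
clock: 19.6
tool_pos: [0.4896, -0.2268, 0.0836]
orientation: [-180.0, -0.0, -93.8]
force: [-0.2, 0.1, -2.9]
opening: 0.0491
gripper_force: 30.0
clock 19.6 pos [ 0.4896 -0.2268  0.0836] rpy [-180.    -0.   -93.8] F [-0.2  0.1 -2.9] open 0.0491 grip 30.0
shift [-0.002   0.0027  0.0003] turn [-0.0002 -0.      0.0007] rows 1.0
```

Release, lift and move to above the green bottle (0.4952, -0.134): 0.093 m back along the row.

```bash
python3 -m inch '0 0 0 0 0 0;0 0 0 0 0 0;0 0 0 0 0 0;0 0 0 0 0 0;0 0 0 0 0 0;0 0 0 0 0 0' -1
python3 -m inch '0 0 -.04 0 0 0;0 0 -.12 0 0 0;0 0 -.24 0 0 0;0 0 -.36 0 0 0;0 0 -.47 0 0 0;0 0 -.525 0 0 0;0 0 -.525 0 0 0'
python3 -m inch '-.08 0 0 0 0 0;-.2 0 0 0 0 0;-.28 0 0 0 0 0;-.309 0 0 0 0 0;-.309 0 0 0 0 0;-.309 0 0 0 0 0;-.309 0 0 0 0 0'
python3 -c "
from h import *
to(.4952,-.134,.082)
cv2.imwrite('pics/t4.png',cv2.cvtColor(snapshot('scene'),cv2.COLOR_RGB2BGR))"
```

```text
clock: 20.1
tool_pos: [0.4895, -0.2267, 0.0833]
orientation: [-180.0, -0.0, -93.8]
force: [0.5, -0.5, -0.4]
opening: 0.0835
gripper_force: 0.0
clock: 20.68
tool_pos: [0.4915, -0.2274, 0.2456]
orientation: [-179.6, -0.1, -93.7]
force: [0.2, -0.2, 0.7]
opening: 0.0876
gripper_force: 0.0
clock: 21.27
tool_pos: [0.4953, -0.1346, 0.2403]
orientation: [180.0, -0.0, -93.8]
force: [-0.5, 0.1, -0.6]
opening: 0.0874
gripper_force: 0.0
clock 21.27 pos [ 0.4953 -0.1346  0.2403] rpy [180.   -0.  -93.8] F [-0.5  0.1 -0.6] open 0.0874 grip 0.0
shift [-2.200e-03  3.000e-04  5.278e-01] turn [ 0.0002 -0.0001  0.0007] rows 4.0
```

View pics/t4.png

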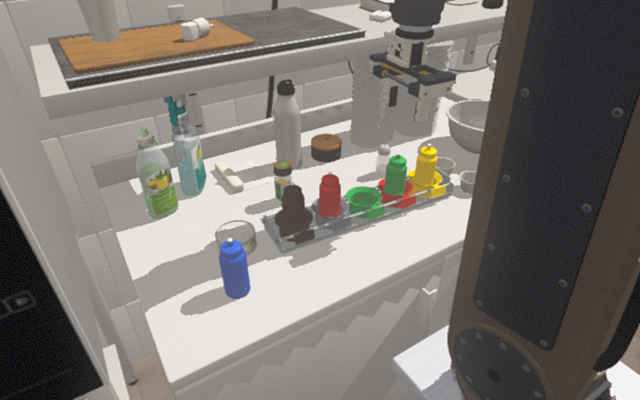

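Yellow is home (427,168), the green cup (364,202) is empty, and the gripper is over green (397,177). Green moves to its cup.

```bash
python3 -m inch '-.002 0 .13 0 0 0;-.002 0 .25 0 0 0;-.002 0 .36 0 0 0;-.002 0 .44 0 0 0;-.002 0 .50 0 0 0;-.002 0 .526 0 0 0;-.002 0 .526 0 0 0;-.002 0 .526 0 0 0'
python3 -m inch '0 0 0 0 0 0;0 0 0 0 0 0;0 0 0 0 0 0;0 0 0 0 0 0;0 0 0 0 0 0;0 0 0 0 0 0;0 0 0 0 0 0;0 0 0 0 0 0' 1
python3 -m inch '0 0 -.06 0 0 0;0 0 -.15 0 0 0;0 0 -.26 0 0 0;0 0 -.38 0 0 0;0 0 -.48 0 0 0;0 0 -.533 0 0 0;0 0 -.533 0 0 0;0 0 -.533 0 0 0'
python3 -m inch '-.06 0 0 0 0 0;-.15 0 0 0 0 0;-.24 0 0 0 0 0;-.29 0 0 0 0 0;-.306 0 0 0 0 0;-.306 0 0 0 0 0;-.306 0 0 0 0 0;-.306 0 0 0 0 0'
python3 -c "
from h import *
to(*CUP['green'],.083)"
```

```text
clock: 21.98
tool_pos: [0.4958, -0.1342, 0.0832]
orientation: [180.0, -0.0, -93.8]
force: [0.9, -0.2, 0.9]
opening: 0.0874
gripper_force: 0.0
clock: 22.65
tool_pos: [0.4958, -0.1335, 0.0831]
orientation: [-180.0, -0.0, -93.8]
force: [-0.4, 0.8, 2.4]
opening: 0.0493
gripper_force: 30.0
clock: 23.32
tool_pos: [0.4954, -0.1333, 0.2427]
orientation: [-180.0, 0.1, -93.8]
force: [-0.6, 1.1, -3.1]
opening: 0.0489
gripper_force: 30.0
clock: 23.98
tool_pos: [0.5011, -0.0426, 0.2419]
orientation: [179.9, -0.0, -93.8]
force: [-0.6, 0.3, -2.3]
opening: 0.0492
gripper_force: 30.0
clock 23.98 pos [ 0.5011 -0.0426  0.2419] rpy [179.9  -0.  -93.8] F [-0.6  0.3 -2.3] open 0.0492 grip 30.0
shift [-0.0008 -0.0018  0.5297] turn [ 0.0005 -0.0002  0.0006] rows 4.0
```

```bash
python3 -m inch '-.001 -.001 .08 0 0 0;-.001 -.001 .18 0 0 0;-.001 -.001 .28 0 0 0;-.001 -.001 .37 0 0 0;-.001 -.001 .44 0 0 0;-.001 -.001 .49 0 0 0;-.001 -.001 .515 0 0 0;-.001 -.001 .526 0 0 0;-.001 -.001 .526 0 0 0;-.001 -.001 .526 0 0 0'
python3 -m inch '0 0 .004 0 0 0;0 0 .006 0 0 0;0 0 .006 0 0 0;0 0 .006 0 0 0'
python3 -c "
from h import *
to(*CUP['green'],.0835)"
```

```text
clock: 24.82
tool_pos: [0.5025, -0.0419, 0.0857]
orientation: [-179.9, 0.0, -93.8]
force: [0.1, 0.3, -1.6]
opening: 0.0494
gripper_force: 30.0
clock: 25.15
tool_pos: [0.5021, -0.0416, 0.0836]
orientation: [-180.0, 0.0, -93.8]
force: [-0.0, 0.5, -2.9]
opening: 0.0494
gripper_force: 30.0
clock 25.15 pos [ 0.5021 -0.0416  0.0836] rpy [-180.     0.   -93.8] F [-0.   0.5 -2.9] open 0.0494 grip 30.0
shift [0.003  0.002  0.0004] turn [-0.0002  0.0001  0.0008] rows 1.0
```

Release, lift and move to above red, placed at (0.508, 0.0488): 0.0906 m.

```bash
python3 -m inch '0 0 0 0 0 0;0 0 0 0 0 0;0 0 0 0 0 0;0 0 0 0 0 0;0 0 0 0 0 0;0 0 0 0 0 0' -1
python3 -m inch '0 0 -.04 0 0 0;0 0 -.12 0 0 0;0 0 -.24 0 0 0;0 0 -.36 0 0 0;0 0 -.47 0 0 0;0 0 -.525 0 0 0;0 0 -.525 0 0 0'
python3 -m inch '-.08 0 0 0 0 0;-.2 0 0 0 0 0;-.28 0 0 0 0 0;-.302 0 0 0 0 0;-.302 0 0 0 0 0;-.302 0 0 0 0 0;-.302 0 0 0 0 0'
python3 -c "
from h import *
to(.5082,.0488,.082)"
```

```text
clock: 25.65
tool_pos: [0.502, -0.0417, 0.0833]
orientation: [-180.0, 0.0, -93.8]
force: [-0.3, 0.7, -0.8]
opening: 0.0837
gripper_force: 0.0
clock: 26.23
tool_pos: [0.5041, -0.0416, 0.2454]
orientation: [-179.6, 0.1, -93.7]
force: [0.2, -0.6, 0.0]
opening: 0.0875
gripper_force: 0.0
clock: 26.82
tool_pos: [0.5075, 0.0481, 0.2403]
orientation: [180.0, -0.0, -93.8]
force: [-0.2, -0.3, -1.0]
opening: 0.0874
gripper_force: 0.0
clock 26.82 pos [0.5075 0.0481 0.2403] rpy [180.   -0.  -93.8] F [-0.2 -0.3 -1. ] open 0.0874 grip 0.0
shift [-0.0027 -0.0024  0.5276] turn [ 0.0002 -0.0001  0.0006] rows 4.0
```

```bash
python3 -m inch '-.002 -.002 .13 0 0 0;-.002 -.002 .25 0 0 0;-.002 -.002 .36 0 0 0;-.002 -.002 .44 0 0 0;-.002 -.002 .50 0 0 0;-.002 -.002 .526 0 0 0;-.002 -.002 .526 0 0 0;-.002 -.002 .526 0 0 0'
python3 -m inch '0 0 0 0 0 0;0 0 0 0 0 0;0 0 0 0 0 0;0 0 0 0 0 0;0 0 0 0 0 0;0 0 0 0 0 0;0 0 0 0 0 0;0 0 0 0 0 0' 1
python3 -m inch '0 0 -.06 0 0 0;0 0 -.15 0 0 0;0 0 -.26 0 0 0;0 0 -.38 0 0 0;0 0 -.48 0 0 0;0 0 -.533 0 0 0;0 0 -.533 0 0 0;0 0 -.533 0 0 0'
python3 -m inch '.06 0 0 0 0 0;.15 0 0 0 0 0;.26 0 0 0 0 0;.38 0 0 0 0 0;.49 0 0 0 0 0;.57 0 0 0 0 0;.61 0 0 0 0 0;.613 0 0 0 0 0;.613 0 0 0 0 0;.613 0 0 0 0 0'
python3 -c "
from h import *
to(*CUP['red'],.083)"
```

```text
clock: 27.48
tool_pos: [0.5088, 0.0488, 0.0833]
orientation: [-180.0, -0.0, -93.8]
force: [0.8, -0.1, 0.4]
opening: 0.0874
gripper_force: 0.0
clock: 28.15
tool_pos: [0.5088, 0.0494, 0.0831]
orientation: [-180.0, 0.0, -93.8]
force: [0.4, 0.7, 2.0]
opening: 0.0493
gripper_force: 30.0
clock: 28.82
tool_pos: [0.5081, 0.0494, 0.2426]
orientation: [-180.0, 0.1, -93.8]
force: [0.9, -0.1, -4.7]
opening: 0.0489
gripper_force: 30.0
clock: 29.65
tool_pos: [0.496, -0.1337, 0.2417]
orientation: [179.9, 0.0, -93.8]
force: [-0.4, -0.2, -3.2]
opening: 0.0491
gripper_force: 30.0
clock 29.65 pos [ 0.496  -0.1337  0.2417] rpy [179.9   0.  -93.8] F [-0.4 -0.2 -3.2] open 0.0491 grip 30.0
shift [0.0024 0.0019 0.529 ] turn [0.0006 0.     0.0007] rows 4.0
```

```bash
python3 -m inch '.002 .002 .08 0 0 0;.002 .002 .18 0 0 0;.002 .002 .28 0 0 0;.002 .002 .37 0 0 0;.002 .002 .44 0 0 0;.002 .002 .49 0 0 0;.002 .002 .515 0 0 0;.002 .002 .526 0 0 0;.002 .002 .526 0 0 0;.002 .002 .526 0 0 0'
python3 -m inch '0 0 .004 0 0 0;0 0 .006 0 0 0;0 0 .006 0 0 0;0 0 .006 0 0 0'
python3 -m inch '0 0 0 0 0 0;0 0 0 0 0 0;0 0 0 0 0 0;0 0 0 0 0 0;0 0 0 0 0 0;0 0 0 0 0 0' -1
python3 -m inch '0 0 -.04 0 0 0;0 0 -.12 0 0 0;0 0 -.24 0 0 0;0 0 -.36 0 0 0;0 0 -.47 0 0 0;0 0 -.58 0 0 0;0 0 -.6 0 0 0;0 0 -.6 0 0 0;0 0 -.6 0 0 0;0 0 -.6 0 0 0'
python3 -m inch '.08 0 0 0 0 0;.2 0 0 0 0 0;.33 0 0 0 0 0;.46 0 0 0 0 0;.59 0 0 0 0 0;.7 0 0 0 0 0;.7 0 0 0 0 0;.7 0 0 0 0 0;.7 0 0 0 0 0'
python3 -c "
from h import *
for c in('scene','top'): cv2.imwrite(f'pics/end_{c}.png',cv2.cvtColor(snapshot(c),cv2.COLOR_RGB2BGR))
j=landmark_of('scene','oregano_jar')[0];print(j['uv'],get_obs()['clock'])"
```

```text
clock: 30.48
tool_pos: [0.4965, -0.1344, 0.0857]
orientation: [-179.9, 0.0, -93.7]
force: [-0.2, -1.3, -1.7]
opening: 0.049
gripper_force: 30.0
clock: 30.82
tool_pos: [0.4959, -0.1348, 0.0836]
orientation: [-180.0, 0.0, -93.8]
force: [-0.2, 0.3, -2.7]
opening: 0.0494
gripper_force: 30.0
clock: 31.32
tool_pos: [0.4958, -0.1348, 0.0833]
orientation: [-180.0, -0.0, -93.8]
force: [0.3, 0.1, 0.5]
opening: 0.0835
gripper_force: 0.0
clock: 32.15
tool_pos: [0.495, -0.1347, 0.2619]
orientation: [179.9, 0.0, -93.8]
force: [0.2, 0.6, 0.3]
opening: 0.0876
gripper_force: 0.0
clock: 32.9
tool_pos: [0.4813, -0.3443, 0.2615]
orientation: [179.8, 0.1, -93.8]
force: [0.3, -0.0, -0.0]
opening: 0.088
gripper_force: 0.0
[362.6, 207.8] 33.05
```

View pics/end_scene.png

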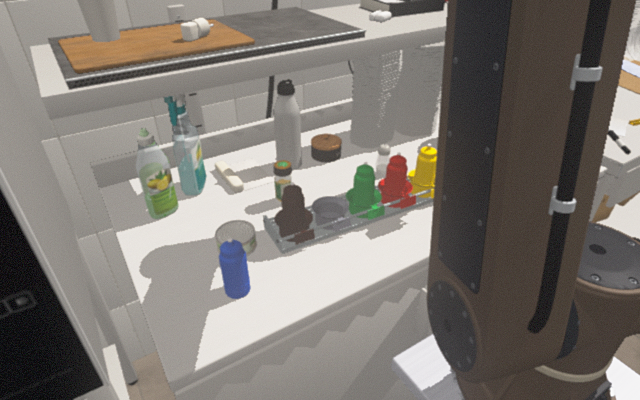

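View pics/end_top.png

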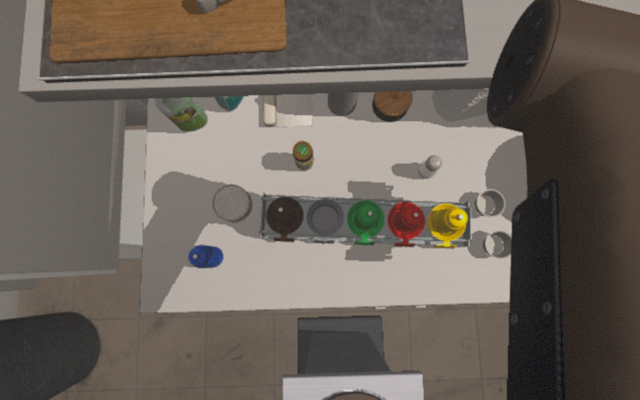

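Both views show brown (285,214), green (367,215), red (407,215) and yellow (448,220) upright and down in cups of their own colour, and the grey cup (326,217) is empty. The jar (303,155 in the top view) has not moved; the network's jar point this time fell on the green bottle, so I ignored it. The gripper is clear.

```bash
python3 -c "
from plant import *
print(close_job())"
```

```text
the job is handed in; nothing more can be done
None
```

All four bottles are standing upright and fully down in the cups of their own colour, the grey cup is empty, the oregano jar was left where it stood, and I handed the job in at about 33 s.

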